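# Push a row of heat sinks home in the drilling fixture and shut the gate

### The job

Load the drilling fixture: with the fingertips behind the hindmost one, push the row of four black heat sinks along the channel as one train until the foremost is fully home against the end stop and all four touch. Then push the gate shut behind the row, fully round against its keeper, so that the row is locked in. Only push, without ramming: do not grip or lift the heat sinks or the gate, do not push on the three front heat sinks, and leave the other things on the bench where they are.

Things in the scene. Friction and masses are not known exactly. Their poses are not given: they have to be found in the camera images.
- fixture: grey metal drilling fixture, fixed to the bench: plate 112x300x10 mm with a straight channel along it. Origin on the channel's centre line, half-way along the plate, at its underside; z up, y along the channel towards the end stop (to the robot's left), x across it, away from the robot. The plate spans x -46 to +66 mm, y -150 to +150 mm
- channel_mouth (a point): centre of the channel floor (plate top, z 10 mm) at the channel's open rear end (fixture y -150 mm). The floor is 42 mm wide between two steel fences, each 10 mm thick and only 8 mm tall above the floor, running from here to the end stop; the channel is open above and at this end
- stop_face (a point): centre of the end stop's face, 11 mm above the channel floor (half the height of a heat sink), at fixture y +110 mm. The stop is a steel block 66 mm wide across the channel, 24 mm thick, 26 mm tall above the floor
- keeper (a point): top centre of the small steel keeper block (13x16 mm, top at z 28 mm over the fixture's underside) outside the fence on the robot's side, against which the shut gate rests
- sink_1: black finned heat sink in the channel, number 1 of 4 counted from the end stop: 30 mm long along the channel, 40 mm wide across it, 22 mm tall, 34 to 67 g, all alike; stands 14 mm above the fences. Origin at the centre of its underside, x axis along the channel to the end stop. Home, its origin lies 15 mm before the stop face.
- sink_2: black finned heat sink in the channel, number 2 of 4 counted from the end stop: 30 mm long along the channel, 40 mm wide across it, 22 mm tall, 34 to 67 g, all alike; stands 14 mm above the fences. Origin at the centre of its underside, x axis along the channel to the end stop. Home, its origin lies 45 mm before the stop face.
- sink_3: black finned heat sink in the channel, number 3 of 4 counted from the end stop: 30 mm long along the channel, 40 mm wide across it, 22 mm tall, 34 to 67 g, all alike; stands 14 mm above the fences. Origin at the centre of its underside, x axis along the channel to the end stop. Home, its origin lies 75 mm before the stop face.
- sink_4: black finned heat sink in the channel, number 4 of 4 counted from the end stop (the hindmost, at the rear end of the row): 30 mm long along the channel, 40 mm wide across it, 22 mm tall, 34 to 67 g, all alike; stands 14 mm above the fences. Origin at the centre of its underside, x axis along the channel to the end stop. Home, its origin lies 105 mm before the stop face.
- gate (a joint): swing gate (steel bar 8 mm thick, reaching 90 mm from gate_pivot): 0 = wide open, turned back away from the channel; 1.92 rad = shut, square across the channel on the keeper; starts at 0 to 0.25. Closing turns it clockwise seen from above. Stiff (0.06 N m), no spring: stays where left. Shut, its face is 122 mm before the stop face, 2 mm behind a row fully home; on a row that stands short it bears on the last part
- gate_peg (a point): middle of the black upright round grip on the gate's free end: 13 mm thick, from 17 mm below (on the bar) to 16 mm above this point, 83 mm from the pivot axis
- gate_pivot (a point): the gate's vertical pivot axis at the mid-height of the 10 mm high bar, which passes 1 mm above the fences (fixed on the fixture at x +42, y -16, z 24 mm)
- spacer_block: bystander, loose: pale aluminium spacer block, 30x45x20 mm, just behind the fixture as the robot sees it; to be left alone
- spare_knob_silver: bystander, loose: round silver-white knob, 28 mm across, 20 mm tall, just behind the fixture, near the end-stop end; to be left alone
- spare_knob: bystander, loose: round black knob, 30 mm across, 17 mm tall, near the front edge of the bench; to be left alone
- driver_yellow: bystander, loose: screwdriver with yellow handle, 184 mm long, lying near the front edge of the bench; to be left alone
- spare_cap_0: bystander, loose: black capacitor standing, 26 mm across, 35 mm tall, behind the fixture to the right; to be left alone
- spare_cap_1: bystander, loose: black capacitor standing, 26 mm across, 35 mm tall, behind the fixture to the right; to be left alone
- masking_tape: bystander, loose: roll of masking tape lying flat, 102 mm across, 25 mm tall, behind the fixture to the right; to be left alone
- ball_pen: bystander, loose: white and red ball pen, 145 mm long, lying behind the fixture; to be left alone
There are look-alikes about, which are no part of the job. Leave any orange look-alike of the sink_4 alone.

How it is judged:
On the way, in this order (a step that is already met when the one before it is completed fails the run):
1. the row is fully home against the end stop (each heat sink within 3.5 mm) while the gate is still open (y of sink_1 in the frame of fixture above 0.0915 m and y of sink_2 in the frame of fixture above 0.0615 m and y of sink_3 in the frame of fixture above 0.0315 m and y of sink_4 in the frame of fixture above 0.0015 m and value of joint gate below 1.5 rad), for 0.2 s.
2. the gate is shut behind the row (value of joint gate above 1.86 rad), for 0.2 s.
At the end, for the whole second after the job is handed in: All four heat sinks lie flat in the channel at rest, each within 3.5 mm of its place in a tight row against the end stop, and the gate is shut across the channel behind them (joint above 1.86 of 1.92 rad) (y of sink_1 in the frame of fixture above 0.0915 m and y of sink_2 in the frame of fixture above 0.0615 m and y of sink_3 in the frame of fixture above 0.0315 m and y of sink_4 in the frame of fixture above 0.0015 m and value of joint gate above 1.86 rad and angle between each of sink_1, sink_2, sink_3, sink_4's own z axis and vertical below 0.06 rad and linear speed of each of sink_1, sink_2, sink_3, sink_4 below 0.01 m/s and z of each of sink_1, sink_2, sink_3, sink_4 in the frame of fixture below 0.013 m); the robot touches nothing.
It fails at once if a heat sink is lifted more than 6 mm off the channel floor or tipped more than 17 degrees (z of any of sink_1, sink_2, sink_3, sink_4 in the frame of fixture above 0.016 m or angle between any of sink_1, sink_2, sink_3, sink_4's own z axis and vertical above 0.3 rad).
It fails at once if the hindmost heat sink is gripped or rammed (fingers press on it with more than 38 N) (contact force between the fingers and sink_4 above 38 N).
It fails at once if one of the three front heat sinks is pushed on directly (fingers press on it with more than 3 N) (contact force between the fingers and sink_1 above 3 N or contact force between the fingers and sink_2 above 3 N or contact force between the fingers and sink_3 above 3 N).
It fails at once if the gate is gripped or forced (fingers press on it with more than 38 N) (contact force between the fingers and gate above 38 N).
It fails at once if a bystander is moved more than 20 mm (distance of any of spacer_block, spare_knob_silver, spare_knob, driver_yellow, spare_cap_0, spare_cap_1, masking_tape, ball_pen from where it was at the start of the episode above 0.02 m).
It also fails if it takes over 45 s, if anything falls off the work surface, if the arm or the gripper's body presses on something with over 40 N, if the wrist force passes 120 N, or if a joint passes its speed limit or range.

### The arm

A 7-joint arm with a two-finger parallel gripper is mounted at the origin on a cart in front of the work surface, level with it; the furniture and walls round the work are solid. World frame = base frame: x ahead of the robot, y to its left, z up, the work surface at z = 0. Lengths are in m, angles in rad, forces in N, time in s.
With the tool pointing down it reaches from about 0.425 to 0.95 m from the base axis. Payload 16.7 kg.
Tool frame: the origin (TCP) lies between the finger pads; the fingertips stand 22 mm ahead of it and the grasp point (between the pads) lies 3 mm ahead of it (manip.tips_ahead is the distance from the TCP to the fingertips, in m); z points along the fingers, y is the line along which they close (so a half turn about z gives the same grasp; the last joint's range is limited). The gripper opens to 94 mm and grips with 3 to 60 N. Pads are 16 mm wide; open, the fingers measure 119 mm over their backs; the gripper's body (75 mm by 177 mm) begins 78 mm behind the grasp point.
Start: joints at [1.192, 0.426, 0.074, 1.606, -0.034, 1.111, -0.067], TCP at [0.154, -0.657, 0.227] pointing down, gripper open.
Joint ranges: [-2.85, 2.85], [-0.5, 2.14], [-1.23, 1.37], [0.21, 2.46], [-1.02, 4.16], [0.16, 2.05], [-2.73, 2.73]. Speed limits (rad/s): [1.89, 1.89, 2.39, 2.39, 3.01, 3.01, 3.01].

### API

Orientations are given as a unit quaternion [x, y, z, w].
In Python, from workcell import manip gives the robot as it stands.
- The arm moves only by the tool step_arm, never from a script. Its argument "targets" is a list of rows, each an object of numbers: "tx", "ty", "tz": the shift along the tool's x, y, z in mm; "rx", "ry", "rz": the turn, a rotation vector about the tool's x, y, z in degrees; "grip": the finger opening in mm, from 0 to 94. In form: [{"tx": .., "ty": .., "tz": .., "rx": .., "ry": .., "rz": .., "grip": ..}, ...]. A call has 1 to 20 rows; each row is the pose to reach, as a shift and turn from the pose commanded when the call began, along the tool's axes at that moment; what a row does not reach only later rows make up. A row lasts 1/10 s, in which the tool goes at most 50 mm and 8.59 degrees, less where a joint would pass 70% of its speed; a pose out of reach is approached as far as the arm can. A call with a gripper value outside its range is refused whole. The fingers move at their own pace and stop on an object; "grip_force" is the grip in N (left out, the last holds). Time passes only in rows, so rows that repeat a pose let the fingers close. It gives the time, the measured TCP pose, the force, the opening and the grip force at its end, in the units of the state.
- manip.observe(): the state, without advancing time (a new reading comes with each control period).
- manip.get_image(name): name is "scene" or "side" or "wrist"; returns a dict with "color" (420x560x3 uint8, red, green, blue), "camera_matrix" (3x3 intrinsics, pixels), "R" (3x3) and "t" (3): a world point X has camera coordinates R X + t. Camera axes: x right, y down, z forward; pixel columns grow to the right and rows downward; lengths in m; the calibration is good to about 2 mm. A picture is of the moment at which its call begins. There is no depth.
- manip.hand_in(): hands the job in; it is judged then, once.
Trained networks look in the newest picture that a camera, given by its name, has taken for a name from the list of things; names that differ only in an ending like _2 or _b are one class to them, and where a whole thing is asked for, a point or a joint stands for the part that bears it (a point fixed in the world has none). Each returns a list of dicts, best first, with "score" (0 to 1); they miss things now and then, are a little off and sometimes report something else, mostly with a low value. They report only what shows in the picture. A call takes as long as a camera call. They do not tell look-alikes from the thing itself.
- manip.spot_in(camera, name): "location" ([row, column] in pixels, amid what is visible of it).
- manip.regions_of(camera, name): "region" (420x560 bool, what is visible of it) and "location" ([row, column] in pixels, amid what is visible of it).
- manip.mark_of(camera, name): "location" ([row, column] in pixels: a listed point, or the origin of a listed thing).
The state is a dict: "time": time; "joints": joint angles; "joint_vel": joint speeds; "effort": joint torques, N m; "ee_pos": TCP position; "tool_rot": TCP orientation; "contact_force": force on the tool from outside, world axes, zero at the start; "torque": the same for the moment, N m; "opening": finger opening in m; "gripper_force": force on a finger pad.
Only numpy, scipy, OpenCV 4.12 (cv2) and the standard library are available. Lean on these libraries where they do the work, as an engineer would, in place of code of your own. Each camera call takes 0.05 s, during which the arm holds its last target. There are 200 camera calls.

## Working session

There is one attempt and no reset: what is moved stays moved. The work goes in short steps, Python scripts to look and compute and a tool call to move; the robot and the scene stay as the last step left them, time stands still between calls to the robot, and variables do not carry over. Pictures are saved under pics/ and viewed, at most 10 in all, crops included, and the job is handed in when it is done.

Besides the shell and the picture viewer there is one more tool, called after "Call:" in YAML: its name, and indented under it one key for each argument. step_arm: Moves the arm, as the interface text tells. Its arguments: {"type":"object","properties":{"targets":{"type":"array"},"grip_force":{"type":"number"}},"required":["targets"]}

```bash
mkdir -p pics; cat > h.py <<'E'
import numpy as np, cv2
from workcell import manip
def shot(cam,fn=None):
    im=manip.get_image(cam)
    if fn: cv2.imwrite('pics/'+fn,im['color'][:,:,::-1])
    return im
def ray(im,rc):
    K,R,t=[np.array(im[k],float) for k in('camera_matrix','R','t')]
    d=R.T@np.linalg.solve(K,[rc[1],rc[0],1.]); return -R.T@t,d
def atz(im,rc,z):
    c,d=ray(im,rc); return c+d*(z-c[2])/d[2]
def proj(im,X):
    K,R,t=[np.array(im[k],float) for k in('camera_matrix','R','t')]
    p=K@(R@np.asarray(X)+t); return p[1]/p[2],p[0]/p[2]
E
python3 - <<'E'
from h import *
np.set_printoptions(precision=4,suppress=True)
s=manip.observe(); print({k:s[k] for k in('time','ee_pos','tool_rot','contact_force','opening')}, manip.tips_ahead)
Z={'channel_mouth':.010,'stop_face':.021,'keeper':.028,'sink_1':.01,'gate_peg':.04,'gate_pivot':.024}
ims={}
for c in('scene','side'):
    im=ims[c]=shot(c,c+'0.png')
    for n in Z:
        for r in manip.mark_of(c,n)[:6]:
            print(c,n,round(r['score'],2),np.round(r['location'],1),atz(im,r['location'],Z[n]))
E
```

```text
{'time': 0.0, 'ee_pos': array([ 0.1536, -0.6569,  0.2267]), 'tool_rot': array([ 0.9934,  0.1146, -0.0001, -0.0007]), 'contact_force': array([-0.047 ,  0.5669,  0.34  ]), 'opening': 0.09428000874115064} 0.022
scene channel_mouth 0.85 [200.7 342. ] [ 0.5306 -0.01    0.01  ]
scene channel_mouth 0.67 [270.1 263.7] [0.5298 0.2397 0.01  ]
scene stop_face 0.57 [272.5 260.1] [0.5251 0.2543 0.021 ]
scene keeper 0.93 [243.9 318.9] [0.4844 0.1347 0.028 ]
scene sink_1 0.74 [222.3 323.9] [0.5208 0.0677 0.01  ]
scene sink_1 0.69 [295.1 201.9] [0.5732 0.3517 0.01  ]
scene sink_1 0.6 [242.6 294.4] [0.5306 0.1503 0.01  ]
scene sink_1 0.55 [236.5 304.5] [0.5259 0.1247 0.01  ]
scene sink_1 0.5 [228.5 312.4] [0.5276 0.0971 0.01  ]
scene sink_1 0.44 [270.4 261.3] [0.5326 0.2432 0.01  ]
scene gate_peg 0.6 [189.8 308. ] [0.5871 0.039  0.04  ]
scene gate_pivot 0.94 [222.8 290.6] [0.5621 0.1249 0.024 ]
scene gate_pivot 0.43 [207.3 184.8] [0.7517 0.236  0.024 ]
side channel_mouth 0.78 [208.8 327.5] [0.5205 0.0034 0.01  ]
side stop_face 0.71 [259.6 282.5] [0.5151 0.2514 0.021 ]
side stop_face 0.23 [206.1 328.5] [0.5171 0.006  0.021 ]
side keeper 0.55 [233.4 316.1] [0.4891 0.1354 0.028 ]
side sink_1 0.8 [238.  300.9] [0.5227 0.1477 0.01  ]
side sink_1 0.67 [233.6 302.8] [0.5268 0.1299 0.01  ]
side sink_1 0.64 [222.4 312.1] [0.5281 0.0771 0.01  ]
side sink_1 0.59 [221.2 318.4] [0.5167 0.0648 0.01  ]
side sink_1 0.52 [280.8 232.9] [0.5796 0.3542 0.01  ]
side gate_peg 0.51 [198.  300.2] [0.5847 0.0342 0.04  ]
side gate_pivot 0.61 [224.5 288.5] [0.5657 0.131  0.024 ]
```

```bash
python3 - <<'E'
import cv2
for c in('scene','side'):
    a=cv2.imread(f'pics/{c}0.png')[150:320,160:400]
    cv2.imwrite(f'pics/{c}0c.png',cv2.resize(a,(792,561),interpolation=cv2.INTER_CUBIC))
E
```

```text
(no output)
```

View pics/scene0c.png

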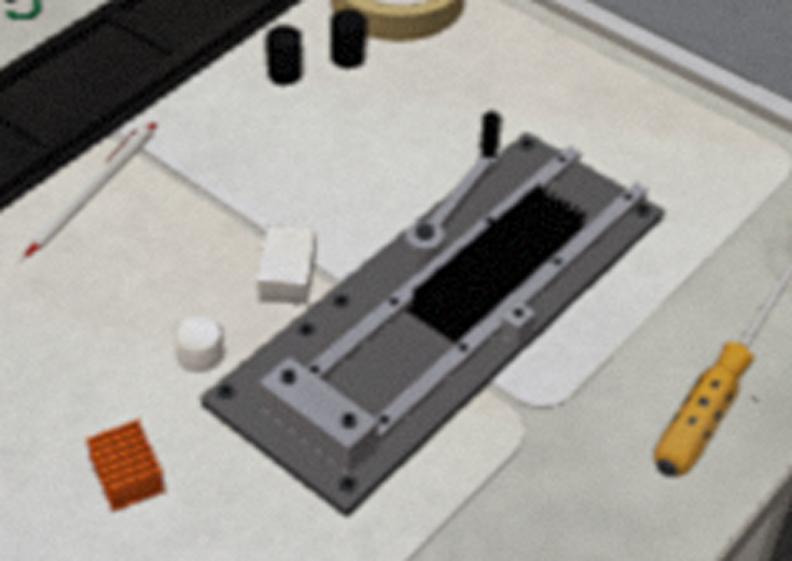

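View pics/side0.png

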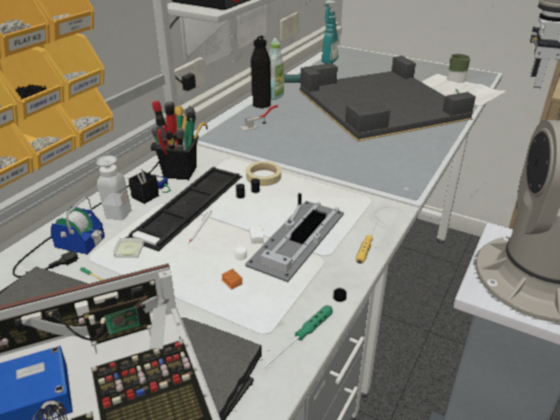

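The row of four black sinks lies nearly closed up at scene crop (415–585, 185–340), with the peg at (490,135) and the pivot at (425,235). The orange look-alike, at scene px (291,198), lies outside the fixture and stays alone. First I work out the move to above the channel mouth.

```bash
cat >> h.py <<'E'
from scipy.spatial.transform import Rotation as Ro
def rel(P,yaw=None):
    """shift (mm, tool axes) to world TCP P; rz (deg) so tool x has world heading yaw"""
    s=manip.observe(); R=Ro.from_quat(s['tool_rot']).as_matrix()
    h=np.degrees(np.arctan2(R[1,0],R[0,0]))
    d=1000*R.T@(np.array(P)-s['ee_pos'])
    return np.round(d,1), None if yaw is None else round(-(yaw-h),1), round(h,2)
E
python3 - <<'E'
from h import *
print(rel([.48,-.36,.227],50)); print(rel([.52,-.06,.20],91))
E
```

```text
(array([ 385.4, -215.1,    0.5]), np.float64(-36.8), np.float64(13.16))
(array([ 492.7, -498.1,   27.5]), np.float64(-77.8), np.float64(13.16))
```

Call:
step_arm:
  targets:
    - {"tx":190,"ty":-60,"tz":0,"rz":-20,"grip":0}
    - {"tx":190,"ty":-60,"tz":0,"rz":-20,"grip":0}
    - {"tx":190,"ty":-60,"tz":0,"rz":-20,"grip":0}
    - {"tx":385,"ty":-215,"tz":0,"rz":-37,"grip":0}
    - {"tx":385,"ty":-215,"tz":0,"rz":-37,"grip":0}
    - {"tx":385,"ty":-215,"tz":0,"rz":-37,"grip":0}
    - {"tx":385,"ty":-215,"tz":0,"rz":-37,"grip":0}
    - {"tx":493,"ty":-498,"tz":27,"rz":-78,"grip":0}
    - {"tx":493,"ty":-498,"tz":27,"rz":-78,"grip":0}
    - {"tx":493,"ty":-498,"tz":27,"rz":-78,"grip":0}
    - {"tx":493,"ty":-498,"tz":27,"rz":-78,"grip":0}
    - {"tx":493,"ty":-498,"tz":27,"rz":-78,"grip":0}
    - {"tx":493,"ty":-498,"tz":27,"rz":-78,"grip":0}
    - {"tx":493,"ty":-498,"tz":27,"rz":-78,"grip":0}
    - {"tx":493,"ty":-498,"tz":27,"rz":-78,"grip":0}
    - {"tx":493,"ty":-498,"tz":27,"rz":-78,"grip":0}
    - {"tx":493,"ty":-498,"tz":27,"rz":-78,"grip":0}

```text
schema error: expected keys tx, ty, tz, rx, ry, rz, grip
```

```bash
python3 - <<'E'
from h import *
np.set_printoptions(precision=4,suppress=True)
s=manip.observe(); print(s['time'],s['ee_pos'],s['joints'],s['opening'],rel([0,0,0])[2])
im=shot('wrist','w1.png')
Z={'channel_mouth':.010,'stop_face':.021,'keeper':.028,'sink_1':.01,'gate_peg':.046,'gate_pivot':.024}
for n in Z:
    for r in manip.mark_of('wrist',n)[:6]:
        print(n,round(r['score'],2),np.round(r['location'],1),atz(im,r['location'],Z[n]))
E
```

```text
0.7 [ 0.1537 -0.6572  0.2275] [ 1.1915  0.4261  0.0739  1.606  -0.0341  1.1108 -0.0671] 0.09383918222683166 13.16
```

View pics/w1.png

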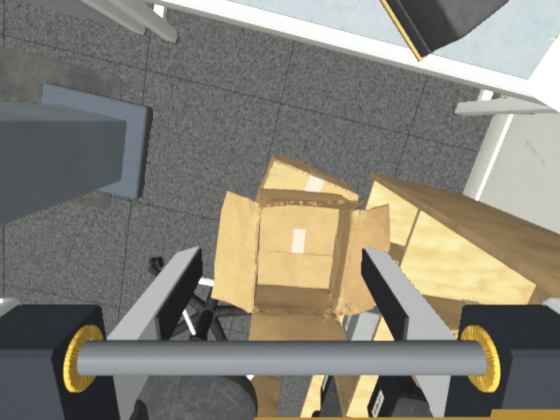

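The move was refused because every key has to be given, so the wrist view still shows only the floor off the bench. I'll resend it with all the keys.

Call:
step_arm:
  targets:
    - {"tx":190,"ty":-60,"tz":0,"rx":0,"ry":0,"rz":-20,"grip":0}
    - {"tx":190,"ty":-60,"tz":0,"rx":0,"ry":0,"rz":-20,"grip":0}
    - {"tx":190,"ty":-60,"tz":0,"rx":0,"ry":0,"rz":-20,"grip":0}
    - {"tx":385,"ty":-215,"tz":0,"rx":0,"ry":0,"rz":-37,"grip":0}
    - {"tx":385,"ty":-215,"tz":0,"rx":0,"ry":0,"rz":-37,"grip":0}
    - {"tx":385,"ty":-215,"tz":0,"rx":0,"ry":0,"rz":-37,"grip":0}
    - {"tx":385,"ty":-215,"tz":0,"rx":0,"ry":0,"rz":-37,"grip":0}
    - {"tx":385,"ty":-215,"tz":0,"rx":0,"ry":0,"rz":-37,"grip":0}
    - {"tx":493,"ty":-498,"tz":27,"rx":0,"ry":0,"rz":-78,"grip":0}
    - {"tx":493,"ty":-498,"tz":27,"rx":0,"ry":0,"rz":-78,"grip":0}
    - {"tx":493,"ty":-498,"tz":27,"rx":0,"ry":0,"rz":-78,"grip":0}
    - {"tx":493,"ty":-498,"tz":27,"rx":0,"ry":0,"rz":-78,"grip":0}
    - {"tx":493,"ty":-498,"tz":27,"rx":0,"ry":0,"rz":-78,"grip":0}
    - {"tx":493,"ty":-498,"tz":27,"rx":0,"ry":0,"rz":-78,"grip":0}
    - {"tx":493,"ty":-498,"tz":27,"rx":0,"ry":0,"rz":-78,"grip":0}
    - {"tx":493,"ty":-498,"tz":27,"rx":0,"ry":0,"rz":-78,"grip":0}
    - {"tx":493,"ty":-498,"tz":27,"rx":0,"ry":0,"rz":-78,"grip":0}
    - {"tx":493,"ty":-498,"tz":27,"rx":0,"ry":0,"rz":-78,"grip":0}

```text
time: 2.85
ee_pos: [0.5202, -0.061, 0.2005]
tool_rot: [0.7, 0.714, -0.0, 0.0]
contact_force: [-0.8, 0.3, 0.5]
opening: 0.0006
gripper_force: 0.0
```

```bash
python3 - <<'E'
from h import *
np.set_printoptions(precision=4,suppress=True)
s=manip.observe(); print(s['time'],s['ee_pos'],s['joints'],rel([0,0,0])[2])
im=shot('wrist','w2.png')
Z={'channel_mouth':.010,'stop_face':.021,'keeper':.028,'sink_1':.01,'gate_peg':.046,'gate_pivot':.024}
for n in Z:
    for r in manip.mark_of('wrist',n)[:6]:
        print(n,round(r['score'],2),np.round(r['location'],1),atz(im,r['location'],Z[n]))
E
```

```text
2.85 [ 0.5202 -0.061   0.2005] [ 0.428   0.2463 -0.5005  1.946   0.1415  0.9832 -0.1194] 91.1
channel_mouth 0.71 [146.9 290. ] [ 0.5266 -0.0069  0.01  ]
channel_mouth 0.5 [138.  488.1] [0.7304 0.0059 0.01  ]
sink_1 0.89 [ 75.7 287. ] [0.5219 0.0616 0.01  ]
sink_1 0.7 [  1.4 292. ] [0.5251 0.1256 0.01  ]
sink_1 0.64 [ 37.6 289.4] [0.5234 0.0953 0.01  ]
gate_peg 0.63 [ 94.3 350.5] [0.5784 0.0429 0.046 ]
```

View pics/w2.png

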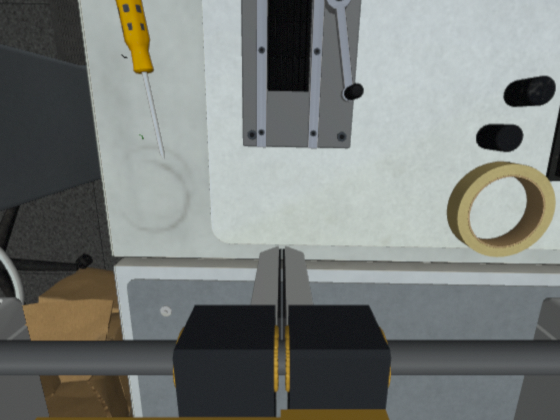

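The wrist view shows the channel between fences at columns ~262 and ~318, the rear of the row at row ~92, the mouth at row 147, and the peg at (92,353). Next I measure the fence line.

```bash
python3 - <<'E'
from h import *
im=shot('wrist'); g=cv2.GaussianBlur(cv2.cvtColor(im['color'],cv2.COLOR_RGB2GRAY),(3,3),0)
P=[]
for r in (10,25,70,85,115,140):
    row=g[r,235:340].astype(int); m=row>120
    idx=np.where(np.diff(m.astype(int)))[0]+235; print(r,idx)
for r in (84,88,92,96): print(r,g[r,275:300:6], atz(im,(r,288),.01)[:2],atz(im,(r,288),.032)[:2])
E
```

```text
10 [241 256 265 313 323 336]
25 [241 256 265 312 322 338]
70 [241 256 265 310 320]
85 [242 256 265 310 319]
115 [242 256 265 308 318]
140 [242 256 265 307 317]
84 [ 8 12 11 10 10] [0.52313603 0.05457579] [0.52278402 0.05240865]
88 [ 7 12 10 10 10] [0.52322665 0.05087503] [0.5228689  0.04894234]
92 [83 77 73 73 71] [0.52331784 0.04715098] [0.52295431 0.04545422]
96 [102 102 101 102 102] [0.52340961 0.04340342] [0.52304027 0.04194407]
```

```bash
python3 - <<'E'
from h import *
im=shot('wrist')
a=[atz(im,(r,c),.018) for r,c in((10,289.3),(140,286.3))]; d=a[0]-a[1]
print(a,np.degrees(np.arctan2(d[1],d[0])), atz(im,(89.5,288),.01), atz(im,(147,287),.01),atz(im,(92,353),.062))
for P,y in (([.524,.018,.10],90.5),([.524,.018,.0365],90.5)): print(rel(P,y))
E
```

```text
[array([0.52261993, 0.1169848 , 0.018     ]), array([0.52258344, 0.00113096, 0.018     ])] 89.98195540201799 [0.52324692 0.04962575 0.01      ] [ 0.52359374 -0.00641332  0.01      ] [0.57733177 0.04433176 0.062     ]
(array([ 78.2,   5.2, 100.5]), np.float64(0.6), np.float64(91.14))
(array([ 78.2,   5.2, 164. ]), np.float64(0.6), np.float64(91.14))
```

Call:
step_arm:
  targets:
    - {"tx":78,"ty":4,"tz":60,"rx":0,"ry":0,"rz":1.1,"grip":0}
    - {"tx":78,"ty":4,"tz":100,"rx":0,"ry":0,"rz":1.1,"grip":0}
    - {"tx":78,"ty":4,"tz":135,"rx":0,"ry":0,"rz":1.1,"grip":0}
    - {"tx":78,"ty":4,"tz":155,"rx":0,"ry":0,"rz":1.1,"grip":0}
    - {"tx":78,"ty":4,"tz":163,"rx":0,"ry":0,"rz":1.1,"grip":0}
    - {"tx":78,"ty":4,"tz":163,"rx":0,"ry":0,"rz":1.1,"grip":0}

```text
time: 3.9
ee_pos: [0.5224, 0.0179, 0.037]
tool_rot: [0.707, 0.708, -0.001, -0.001]
contact_force: [0.9, 0.9, -0.2]
opening: 0.0004
gripper_force: 0.0
```

```bash
python3 - <<'E'
from h import *
s=manip.observe(); print(s['ee_pos'],s['contact_force'])
for P in ([.523,.038,.0365],[.523,.1256,.0365]): print(rel(P,90))
shot('wrist','w3.png')
E
```

```text
[0.52236015 0.01794667 0.03702509] [ 0.94803185  0.89280496 -0.24282908]
(array([20.1,  0.7,  0.5]), np.float64(0.1), np.float64(90.07))
(array([107.7,   0.8,   0.5]), np.float64(0.1), np.float64(90.07))
```

View pics/w3.png

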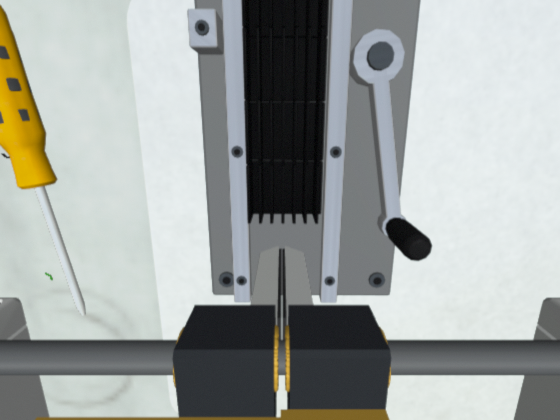

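The fingertips stand centred in the channel, at column 283, behind the row's rear face at row 220. Now I make contact slowly and push.

Call:
step_arm:
  targets:
    - {"tx":8,"ty":0,"tz":0,"rx":0,"ry":0,"rz":0,"grip":0}
    - {"tx":14,"ty":0,"tz":0,"rx":0,"ry":0,"rz":0,"grip":0}
    - {"tx":17,"ty":0,"tz":0,"rx":0,"ry":0,"rz":0,"grip":0}
    - {"tx":20,"ty":0,"tz":0,"rx":0,"ry":0,"rz":0,"grip":0}
    - {"tx":23,"ty":0,"tz":0,"rx":0,"ry":0,"rz":0,"grip":0}
    - {"tx":26,"ty":0,"tz":0,"rx":0,"ry":0,"rz":0,"grip":0}
    - {"tx":29,"ty":0,"tz":0,"rx":0,"ry":0,"rz":0,"grip":0}
    - {"tx":32,"ty":0,"tz":0,"rx":0,"ry":0,"rz":0,"grip":0}
    - {"tx":35,"ty":0,"tz":0,"rx":0,"ry":0,"rz":0,"grip":0}
    - {"tx":38,"ty":0,"tz":0,"rx":0,"ry":0,"rz":0,"grip":0}

```text
time: 4.95
ee_pos: [0.5228, 0.0562, 0.0375]
tool_rot: [0.707, 0.707, -0.0, 0.0]
contact_force: [0.6, -3.6, 3.3]
opening: 0.0001
gripper_force: 1.5
```

Call:
step_arm:
  targets:
    - {"tx":4,"ty":0,"tz":0,"rx":0,"ry":0,"rz":0,"grip":0}
    - {"tx":8,"ty":0,"tz":0,"rx":0,"ry":0,"rz":0,"grip":0}
    - {"tx":12,"ty":0,"tz":0,"rx":0,"ry":0,"rz":0,"grip":0}
    - {"tx":16,"ty":0,"tz":0,"rx":0,"ry":0,"rz":0,"grip":0}
    - {"tx":20,"ty":0,"tz":0,"rx":0,"ry":0,"rz":0,"grip":0}
    - {"tx":24,"ty":0,"tz":0,"rx":0,"ry":0,"rz":0,"grip":0}
    - {"tx":28,"ty":0,"tz":0,"rx":0,"ry":0,"rz":0,"grip":0}
    - {"tx":32,"ty":0,"tz":0,"rx":0,"ry":0,"rz":0,"grip":0}
    - {"tx":36,"ty":0,"tz":0,"rx":0,"ry":0,"rz":0,"grip":0}
    - {"tx":40,"ty":0,"tz":0,"rx":0,"ry":0,"rz":0,"grip":0}
    - {"tx":44,"ty":0,"tz":0,"rx":0,"ry":0,"rz":0,"grip":0}
    - {"tx":48,"ty":0,"tz":0,"rx":0,"ry":0,"rz":0,"grip":0}
    - {"tx":52,"ty":0,"tz":0,"rx":0,"ry":0,"rz":0,"grip":0}
    - {"tx":56,"ty":0,"tz":0,"rx":0,"ry":0,"rz":0,"grip":0}
    - {"tx":60,"ty":0,"tz":0,"rx":0,"ry":0,"rz":0,"grip":0}

```text
time: 6.45
ee_pos: [0.5227, 0.1164, 0.0375]
tool_rot: [0.707, 0.707, 0.0, -0.0]
contact_force: [0.3, -1.8, 0.0]
opening: 0.0005
gripper_force: 0.8
```

```bash
python3 - <<'E'
from h import *
s=manip.observe(); print(s['ee_pos'],s['contact_force'])
shot('wrist','w4.png')
E
```

```text
[0.52266016 0.11640488 0.03751281] [ 2.50901129e-01 -1.78216596e+00  2.42424897e-04]
```

View pics/w4.png

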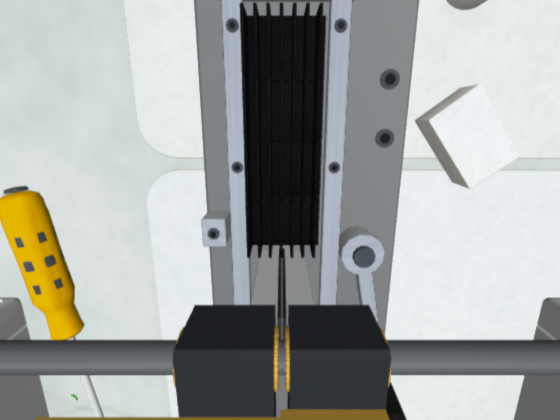

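The row moves as one train: its front is at row ~5, its rear at row ~250 is on the fingertips, and there are no gaps. I'll creep the last ~9 mm.

Call:
step_arm:
  targets:
    - {"tx":2,"ty":0,"tz":0,"rx":0,"ry":0,"rz":0,"grip":0}
    - {"tx":4,"ty":0,"tz":0,"rx":0,"ry":0,"rz":0,"grip":0}
    - {"tx":5,"ty":0,"tz":0,"rx":0,"ry":0,"rz":0,"grip":0}
    - {"tx":6,"ty":0,"tz":0,"rx":0,"ry":0,"rz":0,"grip":0}
    - {"tx":7,"ty":0,"tz":0,"rx":0,"ry":0,"rz":0,"grip":0}
    - {"tx":7.5,"ty":0,"tz":0,"rx":0,"ry":0,"rz":0,"grip":0}
    - {"tx":8,"ty":0,"tz":0,"rx":0,"ry":0,"rz":0,"grip":0}

```text
time: 7.2
ee_pos: [0.5227, 0.1228, 0.0375]
tool_rot: [0.707, 0.707, -0.001, 0.0]
contact_force: [-0.1, -11.3, 5.9]
opening: 0.0006
gripper_force: 5.1
```

Call:
step_arm:
  targets:
    - {"tx":0.5,"ty":0,"tz":0,"rx":0,"ry":0,"rz":0,"grip":0}
    - {"tx":0.8,"ty":0,"tz":0,"rx":0,"ry":0,"rz":0,"grip":0}
    - {"tx":0.8,"ty":0,"tz":0,"rx":0,"ry":0,"rz":0,"grip":0}

```text
time: 7.5
ee_pos: [0.5227, 0.1228, 0.0375]
tool_rot: [0.707, 0.707, -0.001, 0.001]
contact_force: [-0.2, -11.8, 6.6]
opening: 0.0003
gripper_force: 6.0
```

```bash
python3 - <<'E'
from h import *
s=manip.observe(); print(s['ee_pos'],s['contact_force'])
im=shot('scene','s5.png')
for r in manip.mark_of('scene','stop_face')[:2]: print(r['score'],r['location'],atz(im,r['location'],.021))
cv2.imwrite('pics/s5c.png',cv2.resize(im['color'][185:315,220:380,::-1],(720,585),interpolation=cv2.INTER_CUBIC))
E
```

```text
[0.52268699 0.12282095 0.03753216] [ -0.22734485 -11.80561518   6.64751365]
0.66 [268.4, 261.2] [0.5299304  0.24620698 0.021     ]
0.53 [147.1, 279.4] [ 0.74614222 -0.05361668  0.021     ]
```

View pics/s5c.png

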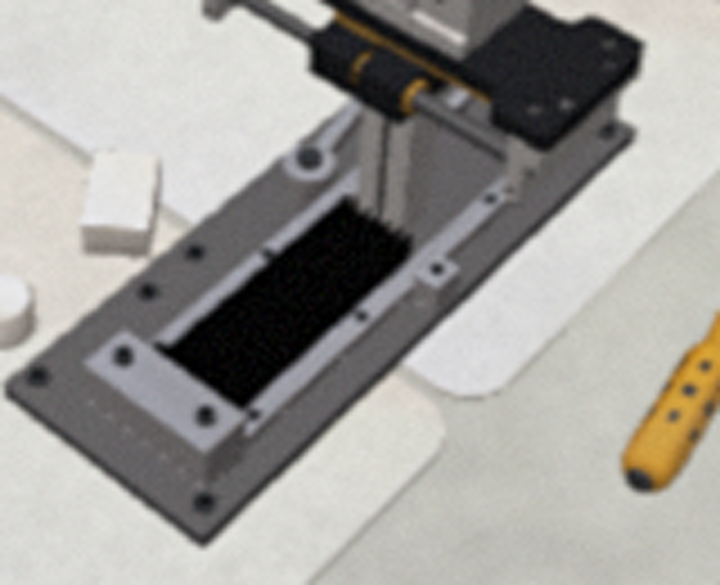

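The sinks form an unbroken black block up to the stop face, from (165,350) to (245,405) in the crop. I'll press once more, slightly harder, to make sure they are home.

Call:
step_arm:
  targets:
    - {"tx":0.7,"ty":0,"tz":0,"rx":0,"ry":0,"rz":0,"grip":0}
    - {"tx":1.4,"ty":0,"tz":0,"rx":0,"ry":0,"rz":0,"grip":0}
    - {"tx":1.4,"ty":0,"tz":0,"rx":0,"ry":0,"rz":0,"grip":0}

```text
time: 7.9
ee_pos: [0.5226, 0.123, 0.0375]
tool_rot: [0.708, 0.707, -0.002, 0.001]
contact_force: [-1.1, -18.3, 9.5]
opening: 0.0005
gripper_force: 9.2
```

The row is rigidly home: 18 N with no further motion. Next I back off, lift clear, and go round to the far side of the peg.

Call:
step_arm:
  targets:
    - {"tx":-8,"ty":0,"tz":0,"rx":0,"ry":0,"rz":0,"grip":0}
    - {"tx":-20,"ty":0,"tz":0,"rx":0,"ry":0,"rz":0,"grip":0}
    - {"tx":-20,"ty":0,"tz":-35,"rx":0,"ry":0,"rz":0,"grip":0}
    - {"tx":-20,"ty":0,"tz":-75,"rx":0,"ry":0,"rz":0,"grip":0}
    - {"tx":-20,"ty":0,"tz":-75,"rx":0,"ry":0,"rz":0,"grip":0}
    - {"tx":-80,"ty":92,"tz":-75,"rx":0,"ry":0,"rz":-90,"grip":0}
    - {"tx":-80,"ty":92,"tz":-75,"rx":0,"ry":0,"rz":-90,"grip":0}
    - {"tx":-80,"ty":92,"tz":-75,"rx":0,"ry":0,"rz":-90,"grip":0}
    - {"tx":-80,"ty":92,"tz":-75,"rx":0,"ry":0,"rz":-90,"grip":0}
    - {"tx":-80,"ty":92,"tz":-75,"rx":0,"ry":0,"rz":-90,"grip":0}
    - {"tx":-80,"ty":92,"tz":-75,"rx":0,"ry":0,"rz":-90,"grip":0}
    - {"tx":-80,"ty":92,"tz":-75,"rx":0,"ry":0,"rz":-90,"grip":0}
    - {"tx":-80,"ty":92,"tz":-75,"rx":0,"ry":0,"rz":-90,"grip":0}
    - {"tx":-80,"ty":92,"tz":-75,"rx":0,"ry":0,"rz":-90,"grip":0}
    - {"tx":-80,"ty":92,"tz":-75,"rx":0,"ry":0,"rz":-90,"grip":0}
    - {"tx":-80,"ty":92,"tz":-75,"rx":0,"ry":0,"rz":-90,"grip":0}
    - {"tx":-80,"ty":92,"tz":-75,"rx":0,"ry":0,"rz":-90,"grip":0}

```text
time: 9.6
ee_pos: [0.6145, 0.0459, 0.112]
tool_rot: [-0.001, 1.0, 0.0, -0.0]
contact_force: [-0.5, 1.2, 0.3]
opening: 0.0006
gripper_force: 0.0
```

```bash
python3 - <<'E'
from h import *
np.set_printoptions(precision=4,suppress=True)
s=manip.observe(); print(s['ee_pos'],s['joints'],rel([0,0,0])[2])
im=shot('wrist','w6.png')
for n,z in(('gate_peg',.046),('gate_pivot',.024),('keeper',.028),('sink_4',.01)):
    for r in manip.mark_of('wrist',n)[:4]: print(n,round(r['score'],2),r['location'],atz(im,r['location'],z))
im=shot('scene')
for r in manip.mark_of('scene','sink_4')[:6]: print(round(r['score'],2),r['location'],atz(im,r['location'],.01))
E
```

```text
[0.6145 0.0459 0.112 ] [ 0.4337  0.5883 -0.8236  1.8022  0.5115  0.979   0.9712] -179.89
gate_peg 0.84 [192.9, 273.5] [0.5814 0.0411 0.046 ]
gate_peg 0.19 [41.1, 418.4] [0.4863 0.1304 0.046 ]
gate_pivot 0.67 [165.0, 388.1] [0.5649 0.1258 0.024 ]
keeper 0.8 [47.4, 420.5] [0.4863 0.139  0.028 ]
keeper 0.41 [366.4, 461.7] [0.7405 0.205  0.028 ]
sink_4 0.96 [103.5, 499.6] [0.5207 0.2096 0.01  ]
sink_4 0.74 [105.9, 456.3] [0.5225 0.1775 0.01  ]
sink_4 0.68 [105.9, 419.7] [0.5225 0.15   0.01  ]
sink_4 0.66 [105.3, 538.4] [0.522  0.2389 0.01  ]
0.82 [270.0, 268.9] [0.5228 0.2332 0.01  ]
0.8 [252.9, 288.2] [0.5227 0.1783 0.01  ]
0.71 [242.5, 296.4] [0.5278 0.1475 0.01  ]
0.69 [258.6, 276.8] [0.5297 0.2033 0.01  ]
0.64 [294.8, 202.4] [0.573  0.3507 0.01  ]
```

View pics/w6.png

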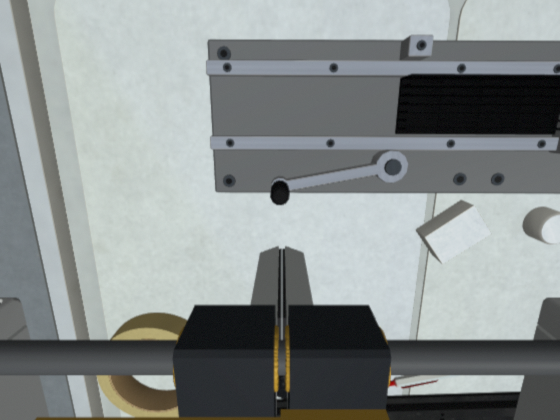

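The wrist view shows the peg at (192,280), the finger tips below it in the picture on the far side, and the pivot at (167,392). The row reads home, with centres at y ≈ 0.239, 0.209, 0.178 and 0.149. Next I tabulate the closing arc.

```bash
python3 - <<'E'
import numpy as np
pv=np.array([.565,.127])
for th in list(range(280,179,-5)):
    a=np.radians(th); p=pv+.083*np.array([np.cos(a),np.sin(a)]); t=np.array([np.sin(a),-np.cos(a)])
    f=p-t*.0165; print(th,'tx %.0f ty %.0f rz %.0f'%((.6145-f[0])*1e3,(f[1]-.0459)*1e3,270-th))
E
```

```text
280 tx 19 ty 2 rz -10
275 tx 26 ty -0 rz -5
270 tx 33 ty -2 rz 0
265 tx 40 ty -3 rz 5
260 tx 48 ty -4 rz 10
255 tx 55 ty -3 rz 15
250 tx 62 ty -3 rz 20
245 tx 70 ty -1 rz 25
240 tx 77 ty 1 rz 30
235 tx 84 ty 4 rz 35
230 tx 90 ty 7 rz 40
225 tx 97 ty 11 rz 45
220 tx 102 ty 15 rz 50
215 tx 108 ty 20 rz 55
210 tx 113 ty 25 rz 60
205 tx 118 ty 31 rz 65
200 tx 122 ty 37 rz 70
195 tx 125 ty 44 rz 75
190 tx 128 ty 50 rz 80
185 tx 131 ty 57 rz 85
180 tx 133 ty 65 rz 90
```

Call:
step_arm:
  targets:
    - {"tx":0,"ty":0,"tz":25,"rx":0,"ry":0,"rz":0,"grip":0}
    - {"tx":0,"ty":0,"tz":49,"rx":0,"ry":0,"rz":0,"grip":0}
    - {"tx":0,"ty":0,"tz":49,"rx":0,"ry":0,"rz":0,"grip":0}

```text
time: 10.25
ee_pos: [0.6131, 0.046, 0.061]
tool_rot: [-0.0, 1.0, -0.0, -0.002]
contact_force: [-1.4, -0.3, -0.1]
opening: 0.0006
gripper_force: 0.0
```

Call:
step_arm:
  targets:
    - {"tx":8,"ty":-1,"tz":0,"rx":0,"ry":0,"rz":0,"grip":0}
    - {"tx":14,"ty":-1,"tz":0,"rx":0,"ry":0,"rz":0,"grip":0}
    - {"tx":18,"ty":-1,"tz":0,"rx":0,"ry":0,"rz":0,"grip":0}
    - {"tx":22,"ty":-1,"tz":0,"rx":0,"ry":0,"rz":0,"grip":0}
    - {"tx":27,"ty":-1,"tz":0,"rx":0,"ry":0,"rz":0,"grip":0}
    - {"tx":33,"ty":-2,"tz":0,"rx":0,"ry":0,"rz":0,"grip":0}
    - {"tx":40,"ty":-3,"tz":0,"rx":0,"ry":0,"rz":5,"grip":0}
    - {"tx":48,"ty":-4,"tz":0,"rx":0,"ry":0,"rz":10,"grip":0}
    - {"tx":55,"ty":-3,"tz":0,"rx":0,"ry":0,"rz":15,"grip":0}
    - {"tx":62,"ty":-3,"tz":0,"rx":0,"ry":0,"rz":20,"grip":0}
    - {"tx":70,"ty":-1,"tz":0,"rx":0,"ry":0,"rz":25,"grip":0}
    - {"tx":77,"ty":1,"tz":0,"rx":0,"ry":0,"rz":30,"grip":0}
    - {"tx":84,"ty":4,"tz":0,"rx":0,"ry":0,"rz":35,"grip":0}
    - {"tx":84,"ty":4,"tz":0,"rx":0,"ry":0,"rz":35,"grip":0}

```text
time: 11.65
ee_pos: [0.5298, 0.0506, 0.0637]
tool_rot: [0.301, 0.954, -0.0, -0.0]
contact_force: [-0.7, -0.6, -0.4]
opening: 0.0004
gripper_force: 0.0
```

```bash
python3 - <<'E'
from h import *
np.set_printoptions(precision=4,suppress=True)
s=manip.observe(); print(s['ee_pos'],s['contact_force'],rel([0,0,0])[2])
im=shot('wrist','w7.png')
for n,z in(('gate_peg',.046),):
    for r in manip.mark_of('wrist',n)[:4]: print(n,round(r['score'],2),r['location'],atz(im,r['location'],z))
pv=np.array([.565,.127])
for th in range(235,174,-5):
    a=np.radians(th); p=pv+.083*np.array([np.cos(a),np.sin(a)]); t=np.array([np.sin(a),-np.cos(a)])
    f=p-t*.0165; d,rz,_=rel([*f,.061],th-90); print(th,d,rz)
E
```

```text
[0.5298 0.0506 0.0637] [-0.749  -0.623  -0.3649] 145.02
gate_peg 0.96 [237.1, 279.8] [0.5142 0.0601 0.046 ]
235 [-0.5 -0.4  2.6] 0.2
230 [ 6.8 -1.5  2.6] 5.2
225 [14.2 -2.   2.6] 10.2
220 [21.5 -1.8  2.6] 15.2
215 [28.9 -1.   2.6] 20.2
210 [36.1  0.5  2.6] 25.2
205 [43.2  2.6  2.6] 30.2
200 [50.1  5.3  2.6] 35.2
195 [56.7  8.6  2.6] 40.2
190 [63.  12.5  2.6] 45.2
185 [68.9 16.8  2.6] 50.2
180 [74.4 21.7  2.6] 55.2
175 [79.5 27.1  2.6] 60.2
```

View pics/w7.png

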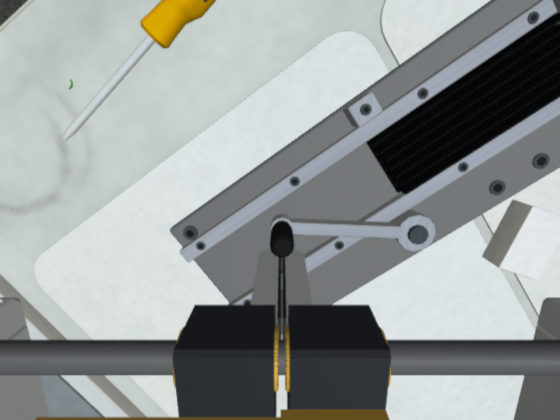

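The peg at (237,281) is centred on the finger face and the gate swings freely. I carry on along the arc, slowing towards the keeper.

Call:
step_arm:
  targets:
    - {"tx":7,"ty":-1.5,"tz":1,"rx":0,"ry":0,"rz":5,"grip":0}
    - {"tx":14,"ty":-2,"tz":2,"rx":0,"ry":0,"rz":10,"grip":0}
    - {"tx":21.5,"ty":-2,"tz":2,"rx":0,"ry":0,"rz":15,"grip":0}
    - {"tx":29,"ty":-1,"tz":2,"rx":0,"ry":0,"rz":20,"grip":0}
    - {"tx":36,"ty":0.5,"tz":2,"rx":0,"ry":0,"rz":25,"grip":0}
    - {"tx":43,"ty":2.5,"tz":2,"rx":0,"ry":0,"rz":30,"grip":0}
    - {"tx":50,"ty":5.5,"tz":2,"rx":0,"ry":0,"rz":35,"grip":0}
    - {"tx":57,"ty":8.5,"tz":2,"rx":0,"ry":0,"rz":40,"grip":0}
    - {"tx":63,"ty":12.5,"tz":2,"rx":0,"ry":0,"rz":45,"grip":0}
    - {"tx":66,"ty":15,"tz":2,"rx":0,"ry":0,"rz":48,"grip":0}
    - {"tx":69,"ty":17,"tz":2,"rx":0,"ry":0,"rz":50,"grip":0}
    - {"tx":70,"ty":18,"tz":2,"rx":0,"ry":0,"rz":52,"grip":0}
    - {"tx":71,"ty":19,"tz":2,"rx":0,"ry":0,"rz":54,"grip":0}
    - {"tx":72,"ty":20,"tz":2,"rx":0,"ry":0,"rz":55,"grip":0}

```text
time: 13.15
ee_pos: [0.4833, 0.1077, 0.0614]
tool_rot: [0.706, 0.708, -0.0, -0.0]
contact_force: [-0.3, -0.1, 0.0]
opening: 0.0004
gripper_force: 0.3
```

Call:
step_arm:
  targets:
    - {"tx":1,"ty":0,"tz":0,"rx":0,"ry":0,"rz":0,"grip":0}
    - {"tx":2,"ty":0,"tz":0,"rx":0,"ry":0,"rz":0,"grip":0}
    - {"tx":3,"ty":0,"tz":0,"rx":0,"ry":0,"rz":0,"grip":0}
    - {"tx":4,"ty":0,"tz":0,"rx":0,"ry":0,"rz":0,"grip":0}
    - {"tx":4,"ty":0,"tz":0,"rx":0,"ry":0,"rz":0,"grip":0}

```text
time: 13.65
ee_pos: [0.4831, 0.1108, 0.0614]
tool_rot: [0.707, 0.707, -0.001, 0.0]
contact_force: [-0.2, -5.6, 1.1]
opening: 0.0003
gripper_force: 3.1
```

Contact with the keeper is building. I press about 1.5 mm more and then look.

Call:
step_arm:
  targets:
    - {"tx":0.8,"ty":0,"tz":0,"rx":0,"ry":0,"rz":0,"grip":0}
    - {"tx":1.5,"ty":0,"tz":0,"rx":0,"ry":0,"rz":0,"grip":0}
    - {"tx":1.5,"ty":0,"tz":0,"rx":0,"ry":0,"rz":0,"grip":0}
    - {"tx":1.5,"ty":0,"tz":0,"rx":0,"ry":0,"rz":0,"grip":0}

```text
time: 14.05
ee_pos: [0.4831, 0.1112, 0.0614]
tool_rot: [0.707, 0.707, -0.001, 0.001]
contact_force: [0.2, -12.5, 3.1]
opening: 0.0002
gripper_force: 6.2
```

The gate is rigid at 12.5 N, so it is on its keeper. Now I back off, rise clear and check.

Call:
step_arm:
  targets:
    - {"tx":-6,"ty":0,"tz":0,"rx":0,"ry":0,"rz":0,"grip":0}
    - {"tx":-25,"ty":0,"tz":0,"rx":0,"ry":0,"rz":0,"grip":0}
    - {"tx":-40,"ty":0,"tz":-30,"rx":0,"ry":0,"rz":0,"grip":0}
    - {"tx":-60,"ty":20,"tz":-70,"rx":0,"ry":0,"rz":0,"grip":0}
    - {"tx":-70,"ty":20,"tz":-100,"rx":0,"ry":0,"rz":0,"grip":0}
    - {"tx":-70,"ty":20,"tz":-100,"rx":0,"ry":0,"rz":0,"grip":0}
    - {"tx":-70,"ty":20,"tz":-100,"rx":0,"ry":0,"rz":0,"grip":0}

```text
time: 14.75
ee_pos: [0.5035, 0.0432, 0.1619]
tool_rot: [0.707, 0.707, 0.001, 0.0]
contact_force: [-0.2, 0.0, -0.3]
opening: 0.0005
gripper_force: 0.0
```

```bash
python3 - <<'E'
from h import *
np.set_printoptions(precision=4,suppress=True)
s=manip.observe(); print(s['time'],s['ee_pos'],s['contact_force'])
im=shot('wrist','w8.png')
for n,z in(('gate_peg',.046),('gate_pivot',.024),('sink_4',.01)):
    for r in manip.mark_of('wrist',n)[:4]: print(n,round(r['score'],2),r['location'],atz(im,r['location'],z))
E
```

```text
14.75 [0.5035 0.0432 0.1619] [-0.1996  0.05   -0.2716]
gate_peg 0.57 [117.7, 251.2] [0.4782 0.1258 0.046 ]
gate_pivot 0.9 [117.9, 357.0] [0.5673 0.1258 0.024 ]
sink_4 0.94 [92.2, 306.2] [0.5241 0.1477 0.01  ]
sink_4 0.76 [14.8, 307.7] [0.5241 0.2083 0.01  ]
sink_4 0.57 [56.5, 301.2] [0.5192 0.1765 0.01  ]
```

View pics/w8.png

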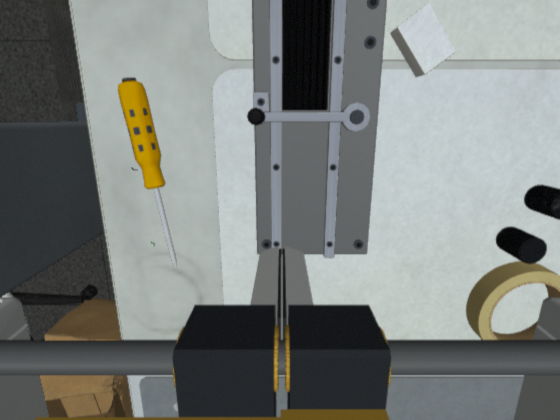

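The gate lies square across the channel at row 117, with its peg against the keeper at (256,116) and the row right behind it. I'll hand in now.

```bash
python3 -c "
from workcell import manip
print(manip.hand_in())"
```

```text
the job is handed in; nothing more can be done
None
```

The job is handed in: the four heat sinks were pushed home against the end stop as one train, and the gate was pushed shut against its keeper. Contact forces stayed at 18 N or less in the readings, no bystander was touched, and the arm finished clear of everything at about 15 s. The hand-in returned no verdict.

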